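# Set out the ladle and a tumbler for serving rasam

## Task

Get the counter ready for serving rasam: take the ladle up and off its hook on the shelf edge, lower it bowl first to the bottom of the steel pot and leave it there with its handle sticking out. Then lift just the top tumbler off the nested stack, without pulling the next one up with it, and set it down upright inside the davara (the wide low saucer-bowl). Lower both things into place rather than dropping them, and leave the other tools on their hooks and the other things on the counter standing where they are.

Things in the scene. Friction and masses are not known exactly. Their poses are not given: they have to be found in the camera images.
- ladle: Steel ladle 199 mm long, 120 g, on one of three neighbouring hooks; the only hung thing with a round bowl. Own z up, own +x to the shelf, -x out along the hook. Origin: middle of the upper edge of the slot in its top plate, where it bears on the hook. The 8 mm round shank leans back to end 20 mm behind (+x) the origin at the bowl's back rim. Bowl opens upwards, 64 mm across, 26 mm deep.
- ladle_slot (a point): Middle of the slot in the ladle's top plate, 17 mm below the origin. The plate is upright, 24 mm wide (own y), 4 mm thick (x), from 8 mm above to 60 mm below the origin; the slot is 12 mm wide, 34 mm high. The plate's two long edges, 24 mm apart, can be gripped beside or below the slot, from above or tilted, with the hook still in the slot.
- ladle_bowl (a point): Middle of the underside of the ladle's bowl: 191 mm below the ladle's origin and 12 mm in front of it (own -x).
- rack: Fixed teak shelf 460 mm long (own y), 140 mm deep (own x), front facing own -x, with two end panels; boards' upper faces 275 and 70 mm high; tins on it reach 340 mm. Origin: on the counter under its centre. Four steel hooks, 7 mm thick, stand out from its front edge along -x, at own y -163, -75, +13 mm (ladle, turner, tong in any order) and +145 mm (gasket).
- hook_seat (a point): Where things bear on the second hook (own y -75 mm): 125 mm in front of the shelf's origin, 55 mm out from its edge, 255 mm high; the other hooks are alike. Each upturned hook end, 21 mm farther out, rises 11 mm above this: to come off, a hung thing must be raised 12 to 26 mm, then drawn out along the shelf's -x by at least 30 mm.
- turner: Slotted steel turner, 194 mm long, with a flat 74 x 78 mm blade, hanging beside the ladle; not needed. Same top plate, origin and axes as the ladle.
- tong: Steel tong, 193 mm long: two narrow strips in a slim inverted V, about 50 mm wide at the foot, hanging beside the ladle; not needed. Same top plate, origin and axes as the ladle.
- gasket: Pale cooker gasket ring, 149 mm outside diameter, 11 mm thick, on the fourth hook; not needed. Origin: inside of the ring's upper edge, on the hook.
- pot: Loose round steel pot, 550 g, 80 mm high, no lid or handles; 140 mm across outside, 150 mm at the rim; inside at least 105 mm across at the floor and 130 mm from 20 mm height up. Inner floor 4 mm above its underside. Origin: centre of its underside.
- tumbler_top: Topmost of three like steel tumblers nested in one another, 90 g, 80 mm high, 61 mm across near the mouth, narrowing to 51 mm at 33 mm height, below that a straight foot 44 mm across. Origin: centre of its underside. It bears on a ledge inside the next one: 32 mm of it stand above the next one's rim, with about 1.5 mm play all round; it comes free when lifted straight up by about 50 mm.
- tumbler_middle: Middle tumbler of the stack, same shape; origin (centre of its underside) 32 mm below that of the top one. Must stay.
- tumbler_bottom: Lowest tumbler of the stack, same shape, standing on the counter. Origin: centre of its underside. Must stay.
- davara: Loose low steel saucer-bowl, 160 g, 30 mm high, 100 mm across the flared rim, at least 66 mm across inside at the floor. Inner floor 4 mm above its underside. Origin: centre of its underside.
- coffee_filter: Bystander: steel brewing filter, 72 mm across, 162 mm tall, standing on the counter. Origin: centre of its underside.
- masala_tin: Bystander: flat lidded steel tin, 100 mm across, 55 mm tall, standing on the counter. Origin: centre of its underside.
There are look-alikes about, which are no part of the job. Leave any blue look-alike of the tumbler_top alone.

How it is judged:
By the outcome, as a careful person would: the job done as asked, in the order asked, and still so for the second after the job is handed in, with the robot touching nothing.
It also fails if it takes over 58 s, if anything falls off the work surface, if the arm or the gripper's body presses on something with over 40 N, if the wrist force passes 120 N, or if a joint passes its speed limit or range.

## Robot

A 7-joint arm with a two-finger parallel gripper is mounted at the origin on the work surface. World frame = base frame: x ahead of the robot, y to its left, z up, the work surface at z = 0. Lengths are in m, angles in rad, forces in N, time in s.
With the tool pointing down it reaches from about 0.425 to 0.875 m from the base axis. Payload 4.7 kg.
Tool frame: the origin (TCP) lies between the finger pads; the fingertips stand 8 mm ahead of it and the grasp point (between the pads) lies 11 mm behind it; z points along the fingers, y is the direction in which the jaws open and shut (so a half turn about z gives the same grasp; the last joint's range is limited). The gripper opens to 87 mm and grips with 3 to 60 N. Pads are 19 mm wide; open, the fingers measure 117 mm over their backs; the gripper's body (75 mm by 190 mm) begins 51 mm behind the grasp point.
Start: joints at [1.285, 0.321, -0.07, 1.45, 0.023, 1.371, -0.057], TCP at [0.192, -0.621, 0.231] pointing down, gripper open.
Joint ranges: [-2.86, 2.86], [-0.3, 2.09], [-1.38, 1.24], [0.06, 2.45], [-1.56, 4.7], [0.09, 2.05], [-2.69, 2.69]. Speed limits (rad/s): [2.57, 2.57, 3.14, 3.14, 3.14, 3.14, 3.14].

## Interface

Orientations are given as a rotation vector (axis times angle).
In Python, from bench import ctrl, optics, ticket gives the robot as it stands.
- The arm moves only by the tool play_rows, never from a script. Its argument "motion" is a list of rows, each a list of 5 numbers: the closure, from 0 (fully open) to 1 (shut), then the shift along the tool's x, y, z in cm, then the turn about the tool's z in rad. In form: [[jaw, tx, ty, tz, spin], ...]. A call has 1 to 20 rows; each row shifts and turns the commanded pose from where the row before left it, along the tool's axes as they then stand; what a row does not reach is not made up. A row lasts 1/8 s, in which the tool goes at most 62.5 mm and 10.7 degrees, less where a joint would pass 70% of its speed; a pose out of reach is approached as far as the arm can. A call is refused whole if a number of a shift passes 6.25 or a number of a turn 0.188, either way. A call with a gripper value outside its range is refused whole. The fingers move at their own pace and stop on an object; "force" is the grip in N (left out, the last holds). Time passes only in rows, so rows that do not move let the fingers close. It gives the time, the measured TCP pose, the force and the opening at its end, in the units of the state.
- ctrl.get_state(): the state, without advancing time (a new reading comes with each control period).
- optics.get_image(name): name is "side" or "top" or "wrist"; returns the picture (400x640x3 uint8, red, green, blue); there is no depth.
- optics.calibration(name): a dict with "K" (3x3 intrinsics, pixels), "pose" (4x4, takes a point from camera to world coordinates); the wrist camera has in their place "hand_eye" (4x4, takes a point from camera to tool coordinates, whose origin is the TCP and whose axes are the flange's). Camera axes: x right, y down, z forward; pixel columns grow to the right and rows downward; lengths in m; the calibration is good to about 2 mm. A picture is of the moment at which its call begins: read the wrist's pose just before it. calibration takes no time and is no camera call.
- ticket.close_job(): hands the job in, once; it reports no verdict.
The state is a dict: "time": time; "joint_positions": joint angles; "qd": joint speeds; "joint_torque": joint torques, N m; "position": TCP position; "tool_rot": TCP orientation; "ft_force": force on the tool from outside, world axes, zero at the start; "torque": the same for the moment, N m; "grip_width": opening from 0.0 (shut) to 1.0 (fully open).
Only numpy, scipy, OpenCV 4.12 (cv2) and the standard library are available. Lean on these libraries where they do the work, as an engineer would, in place of code of your own. Each camera call takes 0.05 s, during which the arm holds its last target.

## Working session

There is one attempt and no reset: what is moved stays moved. The work goes in short steps, Python scripts to look and compute and a tool call to move; the robot and the scene stay as the last step left them, time stands still between calls to the robot, and variables do not carry over. Pictures are saved under pics/ and viewed, and the job is handed in when it is done.

Besides the shell and the picture viewer there is one more tool, called after "Emit:" as name([rows], argument=value, ...), one row to a line, values as JSON. play_rows: Moves the arm, as the interface text tells. Its arguments: {"type":"object","properties":{"motion":{"type":"array"},"force":{"type":"number"}},"required":["motion"]}

```bash
ls; mkdir -p pics
cat > h.py <<'E'
import numpy as np, cv2
from bench import ctrl, optics, ticket
from scipy.spatial.transform import Rotation as R
def snap(n,f):
    im=optics.get_image(n); cv2.imwrite('pics/'+f,im[:,:,::-1]); return im
E
python3 - <<'E'
from h import *
s=ctrl.get_state(); print(s)
for n in ['side','top','wrist']:
    print(n,optics.calibration(n)); snap(n,n+'0.png')
E
```

```text
pics
{'time': 0.0, 'joint_positions': array([ 1.28509184,  0.32180549, -0.07007895,  1.45168318,  0.02254798,
        1.37078502, -0.05689006]), 'qd': array([ 1.78022440e-05,  1.52100819e-03, -6.89022605e-04, -9.23661905e-04,
       -1.02485198e-04, -1.07156705e-03,  9.21347751e-04]), 'joint_torque': array([ 7.62102663e-04, -4.91290712e+01, -4.03326424e-01, -3.12525952e+01,
       -6.39219303e-02,  4.37965686e-02,  1.68632951e-04]), 'position': array([ 0.19177441, -0.62050086,  0.2294687 ]), 'tool_rot': array([-3.10451110e+00, -4.68929954e-01,  5.20912420e-04]), 'ft_force': array([ 0.73365003,  0.5135718 , -0.43235435]), 'torque': array([ 0.00257161, -0.00081152, -0.04706157]), 'grip_width': 1.0019956896152822}
side {'K': array([[501.098493  ,   0.        , 314.6887318 ],
       [  0.        , 501.098493  , 198.86235483],
       [  0.        ,   0.        ,   1.        ]]), 'pose': array([[-0.92511276, -0.22955794,  0.30243931,  0.17166857],
       [-0.37915302,  0.51607263, -0.76805731,  1.0256586 ],
       [ 0.020233  , -0.82521039, -0.56446296,  0.87471172],
       [ 0.        ,  
[... 280 characters left out ...]
  [-0.99936598,  0.01339081, -0.03298962,  0.04186091],
       [ 0.03138344, -0.10626328, -0.99384264,  1.2555776 ],
       [ 0.        ,  0.        ,  0.        ,  1.        ]])}
wrist {'K': array([[308.46949641,   0.        , 323.05533386],
       [  0.        , 308.46949641, 200.38496945],
       [  0.        ,   0.        ,   1.        ]]), 'hand_eye': array([[ 7.51352586e-05, -9.62310404e-01, -2.71953454e-01,
         7.41688973e-02],
       [ 9.99999960e-01, -1.49140587e-06,  2.81557193e-04,
         6.59516643e-04],
       [-2.71351009e-04, -2.71953464e-01,  9.62310366e-01,
        -1.54079680e-01],
       [ 0.00000000e+00,  0.00000000e+00,  0.00000000e+00,
         1.00000000e+00]])}
```

View pics/side0.png

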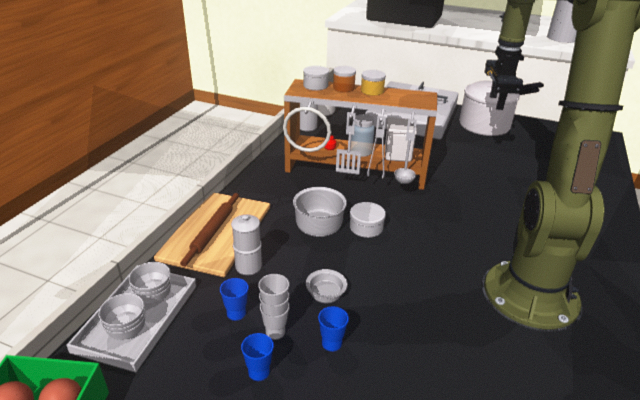

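View pics/top0.png

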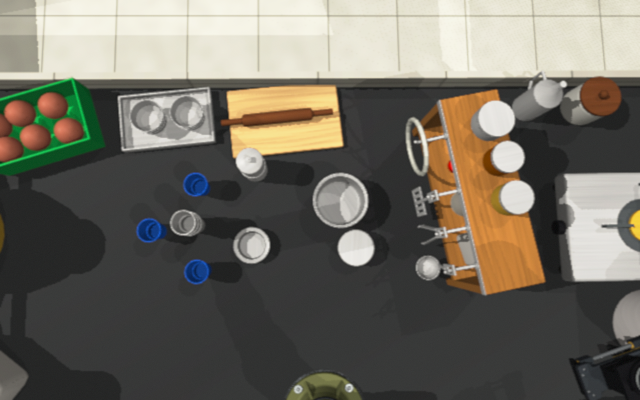

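View pics/wrist0.png

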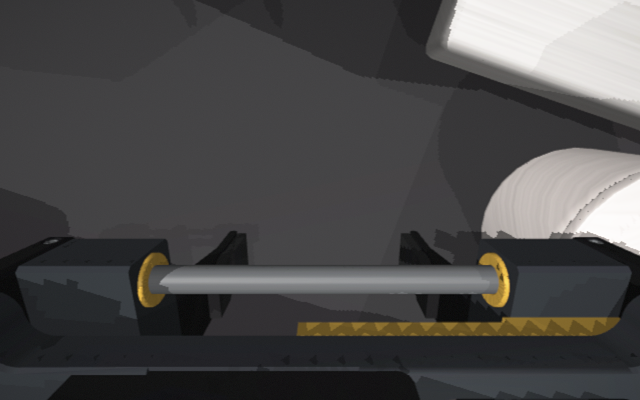

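The side view shows the rack with the ladle nearest the robot (bowl ~405,177), the pot (320,212), the stack (274,300) and the davara (327,287). In the top view the ladle bowl is at (428,267), the pot (341,200), the stack (185,223) and the davara (252,245). I'll zoom in.

Run:
```python
import cv2
t=cv2.imread('pics/top0.png');s=cv2.imread('pics/side0.png')
cv2.imwrite('pics/tz.png',cv2.resize(t[80:300,390:550],None,fx=3.6,fy=2.7*3.6/3.6,interpolation=2)[:, :])
cv2.imwrite('pics/tz.png',cv2.resize(t[190:300,400:500],None,fx=5,fy=5,interpolation=2))
cv2.imwrite('pics/sz.png',cv2.resize(s[70:200,280:450],None,fx=4.5,fy=4.5,interpolation=2))
cv2.imwrite('pics/tz2.png',cv2.resize(t[160:290,130:400],None,fx=2.9,fy=2.9,interpolation=2))
```

```text
(no output)
```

View pics/tz.png

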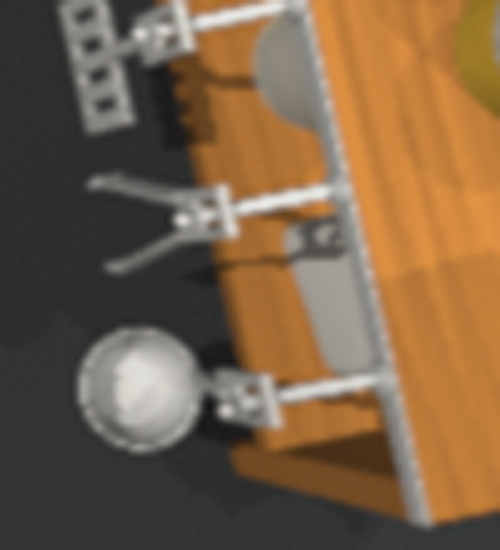

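View pics/sz.png

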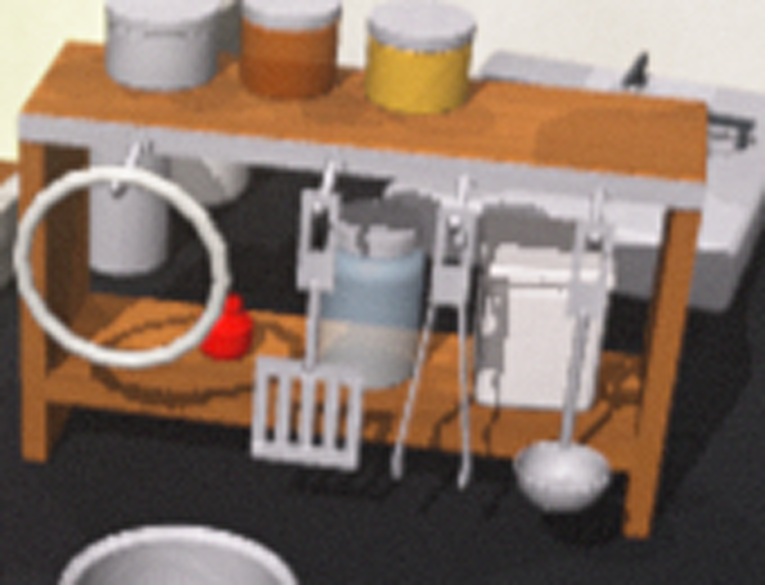

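View pics/tz2.png

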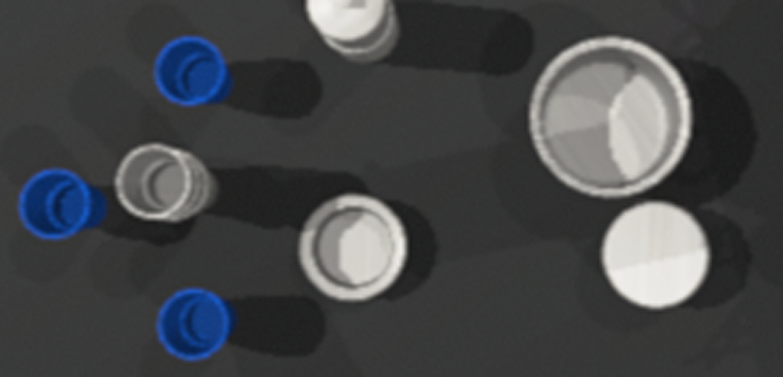

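```bash
cat >> h.py <<'E'
def ray(n,p,pose=None):
    c=optics.calibration(n); K=c['K']; T=c['pose'] if pose is None else pose
    d=T[:3,:3]@np.linalg.solve(K,[p[0],p[1],1.]); return T[:3,3],d
def onz(n,p,z,pose=None):
    o,d=ray(n,p,pose); return o+d*(z-o[2])/d[2]
def proj(n,P,pose=None):
    c=optics.calibration(n); T=c['pose'] if pose is None else pose
    q=c['K']@(T[:3,:3].T@(np.array(P)-T[:3,3])); return q[:2]/q[2]
def wpose(s):
    T=np.eye(4);T[:3,:3]=R.from_rotvec(s['tool_rot']).as_matrix();T[:3,3]=s['position']
    return T@optics.calibration('wrist')['hand_eye']
E
python3 - <<'E'
from h import *
t=lambda u,v:(400+u/5,190+v/5)
s=lambda u,v:(280+u/4.5,70+v/4.5)
print('edge',onz('top',t(300,0),.275),onz('top',t(425,525),.275))
a=onz('top',t(300,0),.275);b=onz('top',t(425,525),.275);d=a-b;print('ang own y',np.degrees(np.arctan2(d[1],d[0])))
a=onz('side',s(20,125),.275);b=onz('side',s(705,190),.275);d=a-b;print('side edge',a,b,np.degrees(np.arctan2(d[1],d[0])),np.linalg.norm(d))
print('plate top',onz('top',t(272,397),.263), 'corners',onz('top',t(265,372),.263),onz('top',t(280,422),.263))
print('side plate top',onz('side',s(593,222),.263))
print('bowl',onz('top',t(140,388),.09),onz('side',s(562,470),.09))
z=lambda u,v:(130+u/2.9,160+v/2.9)
im=cv2.imread('pics/top0.png')
print('pot',onz('top',z(610,116),.08),'dav',onz('top',z(353,248),.03),'tum',onz('top',z(155,182),.144),'masala',onz('top',z(655,254),.055))
sd=lambda:0
print('side pot',onz('side',(319.5,206),.08),'dav',onz('side',(327,284),.03),'tum',onz('side',(273.5,283),.144))
E
```

```text
edge [ 0.57982849 -0.3129592   0.275     ] [ 0.34198015 -0.35738769  0.275     ]
ang own y 10.580536904245307
side edge [ 0.77944029 -0.25014183  0.275     ] [ 0.33990092 -0.34045074  0.275     ] 11.610561165366608 0.4487210250536786
plate top [ 0.39927119 -0.29503429  0.263     ] corners [ 0.41059737 -0.29237389  0.263     ] [ 0.3879617  -0.29814838  0.263     ]
side plate top [ 0.39898023 -0.28929411  0.263     ]
bowl [ 0.39552979 -0.28277694  0.09      ] [ 0.39339249 -0.27280664  0.09      ]
pot [ 0.5813061 -0.0530012  0.08     ] dav [0.46237164 0.19328335 0.03      ] tum [0.52189353 0.35115118 0.144     ] masala [ 0.45180632 -0.09489853  0.055     ]
side pot [ 0.57216393 -0.02887457  0.08      ] dav [0.46041826 0.19831686 0.03      ] tum [0.52416059 0.35140171 0.144     ]
```

Emit:
play_rows([
  [0,0,0,-4,0],
  [0,0,0,-4,0],
  [0,0,0,-4,0],
  [0,0,0,-4,0],
  [0,0,0,0,-0.18],
  [0,0,0,0,-0.18],
  [0,0,0,0,-0.18],
  [0,0,0,0,-0.18],
  [0,0,0,0,-0.18],
  [0,0,0,0,-0.18],
  [0,0,0,0,-0.18],
  [0,0,0,0,-0.18],
  [0,0,0,0,-0.03],
  [0,0,0,0,0],
])

```text
time: 1.9
position: [0.1919, -0.621, 0.3903]
tool_rot: [-1.993, -2.428, -0.0]
ft_force: [-0.7, 0.6, 0.4]
grip_width: 1.003
```

Emit:
play_rows([
  [0,3,2.5,0,0],
  [0,3,2.5,0,0],
  [0,3,2.5,0,0],
  [0,3,2.5,0,0],
  [0,3,2.5,0,0],
  [0,3,2.5,0,0],
  [0,3,2.5,0,0],
  [0,3,2.5,0,0],
  [0,3,2.5,0,0],
  [0,3,2.5,0,0],
  [0,0,1,0,0],
  [0.3,0,0,0,0],
  [0.3,0,0,0,0],
  [0.3,0,0,0,0],
])

```text
time: 3.65
position: [0.3868, -0.2766, 0.3903]
tool_rot: [-1.993, -2.428, -0.0]
ft_force: [-0.5, 0.2, 0.3]
grip_width: 0.754
```

Run:
```python
from h import *
s=ctrl.get_state(); print(s['position'],s['tool_rot'],s['grip_width'],s['joint_positions'].round(2))
w=snap('wrist','w1.png'); M=R.from_rotvec(s['tool_rot']).as_matrix(); print(M.round(3)); print(np.degrees(np.arctan2(M[1,0],M[0,0])))
T=wpose(s)
for p in [(.399,-.292,.263),(.387,-.294,.263),(.411,-.290,.263)]: print(proj('wrist',p,T))
```

```text
[ 0.38678578 -0.27662902  0.39034848] [-1.99258918e+00 -2.42828988e+00 -6.40369706e-05] 0.7538116369929124 [ 1.13 -0.07 -0.52  1.56 -0.04  1.64  0.8 ]
[[-0.195  0.981 -0.   ]
 [ 0.981  0.195  0.   ]
 [ 0.    -0.    -1.   ]]
101.25724006548779
[332.66621634 212.10210777]
[319.97670852 211.72045669]
[345.34734279 212.48350677]
```

View pics/w1.png

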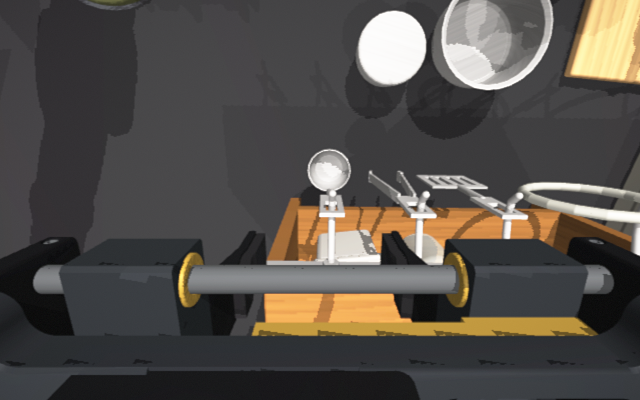

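Run:
```python
import cv2
t=cv2.imread('pics/w1.png')
cv2.imwrite('pics/w1z.png',cv2.resize(t[140:270,270:400],None,fx=4.6,fy=4.6,interpolation=2))
cv2.imwrite('pics/w1z2.png',cv2.resize(t[0:100,340:580],None,fx=3.3,fy=3.3,interpolation=2))
```

```text
(no output)
```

View pics/w1z.png

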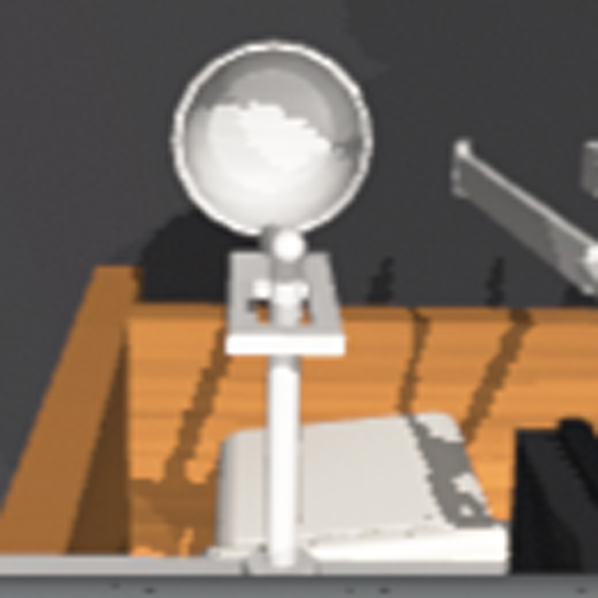

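View pics/w1z2.png

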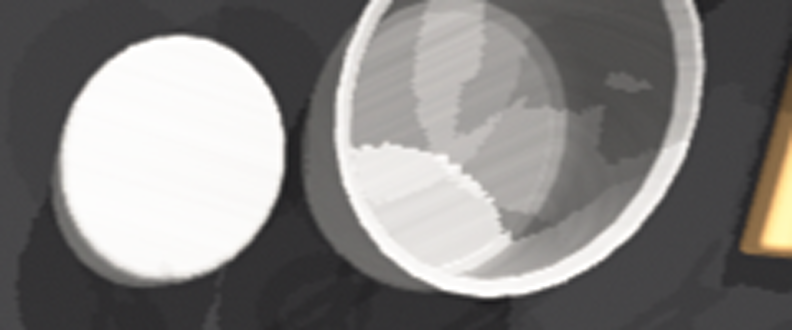

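Run:
```python
from h import *
s=ctrl.get_state();T=wpose(s)
print(onz('wrist',(332.1,215.0),.263,T))
M=R.from_rotvec(s['tool_rot']).as_matrix()
P=onz('wrist',(332.1,215.0),.263,T)
print('tool shift cm',M.T@(P-s['position'])*100)
```

```text
[ 0.39921277 -0.29475688  0.263     ]
tool shift cm [-2.0439808  0.8489963 12.7373348]
```

Emit:
play_rows([
  [0.3,-1,0.42,0,0],
  [0.3,-1.04,0.43,0,0],
  [0.3,0,0,3,0],
  [0.3,0,0,3,0],
  [0.3,0,0,3,0],
  [0.3,0,0,1,0],
  [0.3,0,0,0,0],
])

```text
time: 4.58
position: [0.4, -0.2941, 0.2904]
tool_rot: [-1.989, -2.43, -0.0]
ft_force: [0.6, 0.5, 0.2]
grip_width: 0.699
```

Run:
```python
from h import *
s=ctrl.get_state(); print(s['position'],s['grip_width'],s['ft_force'])
snap('wrist','w2.png'); t=snap('top','t2.png')
cv2.imwrite('pics/t2z.png',cv2.resize(t[190:300,400:500,::-1],None,fx=5,fy=5,interpolation=2))
```

```text
[ 0.39996189 -0.29408766  0.29042194] 0.6992212318717529 [0.63269251 0.52628701 0.16197303]
```

View pics/w2.png

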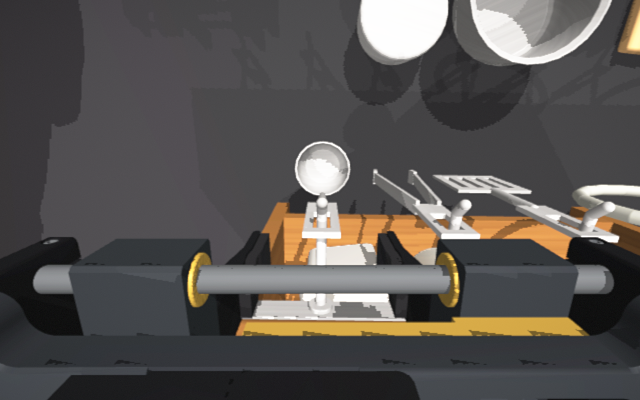

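The plate (322,232) is centred between the fingers. I'll descend and close.

Emit:
play_rows([
  [0.3,-0.05,-0.05,2,0],
  [0.3,0,0,2,0],
  [0.3,0,0,1.6,0],
  [0.3,0,0,0,0],
  [0.6,0,0,0,0],
  [0.8,0,0,0,0],
  [1,0,0,0,0],
  [1,0,0,0,0],
  [1,0,0,0,0],
  [1,0,0,0,0],
  [1,0,0,0,0],
], force=30)

```text
time: 6.05
position: [0.3994, -0.2946, 0.2346]
tool_rot: [1.99, 2.431, -0.0]
ft_force: [-1.8, 0.7, 1.2]
grip_width: 0.266
```

Run:
```python
from h import *
s=ctrl.get_state(); print(s['position'],s['grip_width']*87,s['ft_force'],s['torque'])
snap('wrist','w3.png')
```

```text
[ 0.39937626 -0.29455792  0.23464798] 23.179070925141268 [-1.84797595  0.65263859  1.2073836 ] [-0.00108792  0.05670065 -0.03870971]
```

View pics/w3.png

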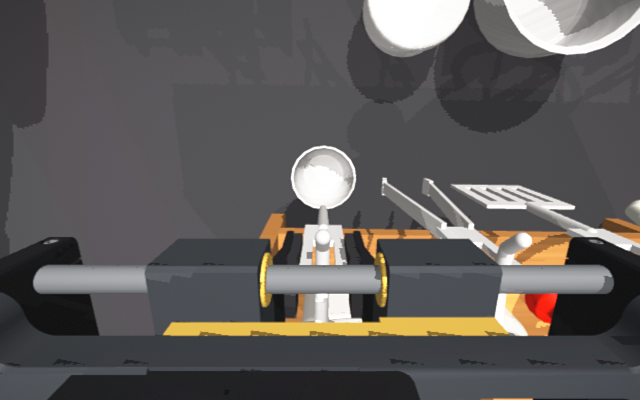

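Emit:
play_rows([
  [1,0,0,-1,0],
  [1,0,0,-0.9,0],
  [1,0,0,0,0],
  [1,1.5,0,0,0],
  [1,1.5,0,0,0],
  [1,1.5,0,0,0],
  [1,1.5,0,0,0],
  [1,0,0,0,0],
])

```text
time: 7.1
position: [0.3876, -0.2343, 0.2538]
tool_rot: [1.987, 2.432, -0.001]
ft_force: [0.1, -0.5, -0.2]
grip_width: 0.273
```

Run:
```python
from h import *
s=ctrl.get_state(); print(s['position'],s['grip_width']*87,s['ft_force'],s['torque'])
snap('wrist','w4.png');t=snap('side','s4.png')
cv2.imwrite('pics/s4z.png',cv2.resize(t[50:230,280:500,::-1],None,fx=3.3,fy=3.3,interpolation=2))
```

```text
[ 0.38764903 -0.23433501  0.25378717] 23.776344606760077 [ 0.12341241 -0.50541806 -0.22608361] [-0.05169938 -0.07754344 -0.0105743 ]
```

View pics/w4.png

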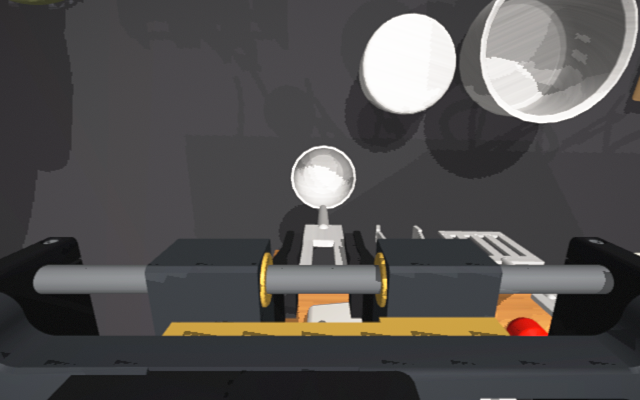

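View pics/s4z.png

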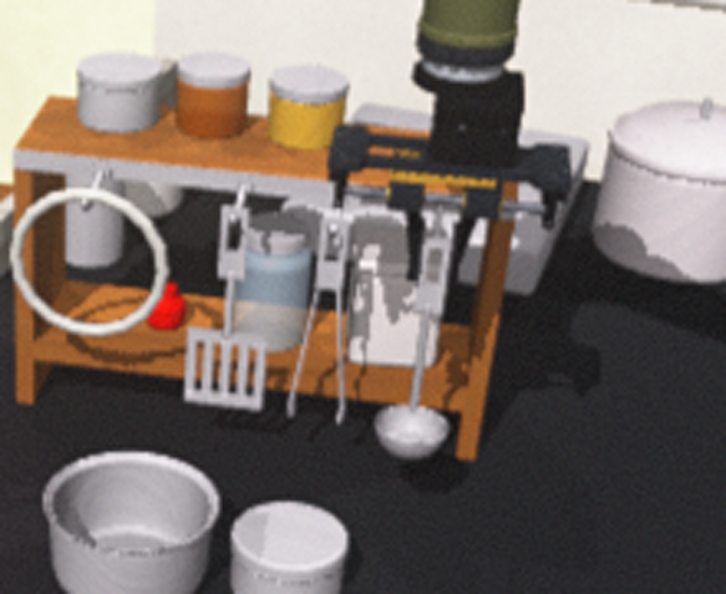

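Run:
```python
from h import *
im=cv2.imread('pics/top0.png'); g=cv2.cvtColor(im,cv2.COLOR_BGR2GRAY)
for name,(x0,y0,x1,y1),z in [('pot',(308,165,372,235),.08),('dav',(228,220,278,270),.03),('mas',(333,226,380,270),.055),('filter',(232,145,272,185),.162),('tum',(165,205,205,240),.144)]:
    for th in (110,140):
        m=(g[y0:y1,x0:x1]>th).astype(np.uint8)
        cs,_=cv2.findContours(m,cv2.RETR_EXTERNAL,cv2.CHAIN_APPROX_NONE)
        c=max(cs,key=cv2.contourArea); (cx,cy),r=cv2.minEnclosingCircle(c); e=cv2.fitEllipse(cv2.convexHull(c))
        p=onz('top',(e[0][0]+x0,e[0][1]+y0),z); print(name,th,(cx+x0,cy+y0),r,np.round(e[0],1)+[x0,y0],np.round(e[1],1),p.round(4))
s=ctrl.get_state();T=wpose(s)
# wrist: rim points (outer) by eye from w4 : left, bottom
w=cv2.imread('pics/w4.png');cv2.imwrite('pics/w4z.png',cv2.resize(w[0:140,440:640],None,fx=4,fy=4,interpolation=2))
th=np.linspace(0,2*np.pi,40)
for c in [(.581,-.053)]:
    pts=[proj('wrist',(c[0]+.075*np.cos(a),c[1]+.075*np.sin(a),.08),T) for a in th]
    for p in pts: cv2.circle(w,tuple(int(round(v)) for v in p),1,(0,0,255),-1)
cv2.imwrite('pics/w4p.png',w[0:200,340:640])
```

```text
pot 110 (340.08536529541016, 199.79268264770508) 27.8630313873291 [340.1 199.8] [55.  55.6] [ 0.5818 -0.0523  0.08  ]
pot 140 (340.1852798461914, 199.92131805419922) 27.495182037353516 [340.1 199.9] [54.1 54.9] [ 0.5817 -0.0525  0.08  ]
dav 110 (251.16893768310547, 244.95912742614746) 18.283300399780273 [251.3 245.1] [35.8 36.6] [0.4636 0.1944 0.03  ]
dav 140 (251.34854698181152, 244.98755264282227) 18.05824851989746 [251.3 245. ] [35.1 36. ] [0.4638 0.1944 0.03  ]
mas 110 (355.5684928894043, 247.36986351013184) 18.44794464111328 [355.6 247.4] [36.2 36.7] [ 0.4522 -0.0941  0.055 ]
mas 140 (355.5, 247.5) 18.06941032409668 [355.5 247.5] [35.4 35.9] [ 0.4521 -0.0939  0.055 ]
filter 110 (251.5, 155.92424201965332) 22.351587295532227 [251.5 146.8] [39.3 62.7] [0.7119 0.1774 0.162 ]
filter 140 (251.5, 155.25) 22.029909133911133 [251.6 146.7] [39.2 61.5] [0.7121 0.1773 0.162 ]
tum 110 (185.43548393249512, 222.5) 15.63672924041748 [185.1 222.8] [26.1 31.7] [0.5218 0.3469 0.144 ]
tum 140 (183.41884803771973, 221.5759162902832) 13.620199203491211 [183.4 222.3] [23.9 26.5] [0.5231 0.3513 0.144 ]
```

View pics/w4p.png

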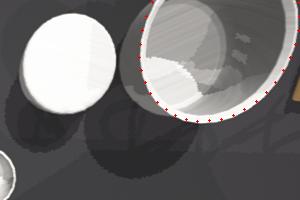

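Emit:
play_rows([
  [1,0,0,-2.8,0],
  [1,0,0,-2.8,0],
  [1,1.08,2.26,0,0],
  [1,1.08,2.26,0,0],
  [1,1.08,2.26,0,0],
  [1,1.08,2.26,0,0],
  [1,1.08,2.26,0,0],
  [1,1.08,2.26,0,0],
  [1,1.08,2.26,0,0],
  [1,1.08,2.26,0,0],
  [1,1.08,2.26,0,0],
  [1,1.08,2.26,0,0],
  [1,0,0,0,0],
  [1,0,0,0,0],
])

```text
time: 8.95
position: [0.5876, -0.0862, 0.3091]
tool_rot: [-1.991, -2.429, 0.001]
ft_force: [0.1, -0.5, -1.0]
grip_width: 0.269
```

Run:
```python
from h import *
s=ctrl.get_state(); print(s['position'],s['grip_width']*87,s['ft_force'],s['torque'],s['joint_positions'].round(2))
snap('wrist','w5.png');t=snap('side','s5.png');print(s['tool_rot'])
cv2.imwrite('pics/s5z.png',cv2.resize(t[50:280,230:470,::-1],None,fx=2.6,fy=2.6,interpolation=2))
```

```text
[ 0.58756109 -0.08624881  0.30906221] 23.409991621959783 [ 0.05544244 -0.479037   -1.02358114] [-0.0838912  -0.09354791 -0.02372305] [ 0.76  0.26 -0.8   1.45  0.19  1.51  0.16]
[-1.99085424e+00 -2.42944791e+00  1.30426194e-03]
```

View pics/w5.png

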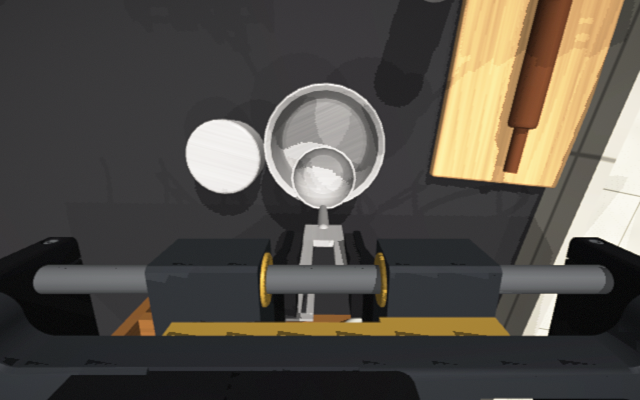

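View pics/s5z.png

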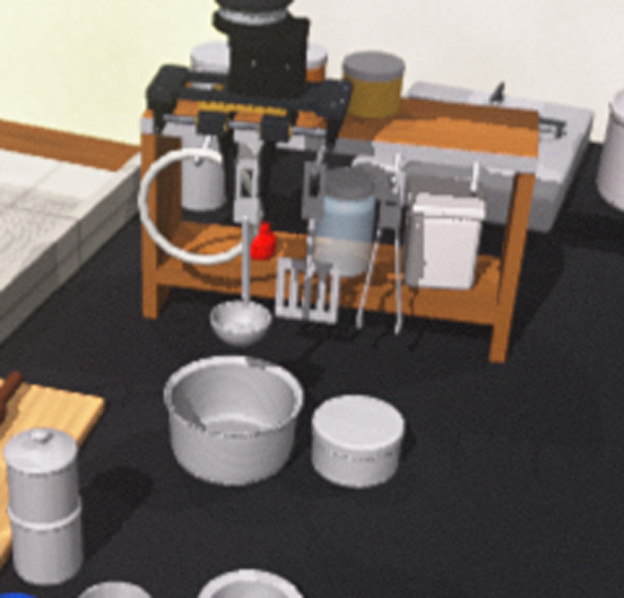

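Emit:
play_rows([
  [1,0.3,0,1.5,0],
  [1,0,0,2.5,0],
  [1,0,0,2.5,0],
  [1,0,0,2.5,0],
  [1,0,0,2,0],
  [1,0,0,1,0],
  [1,0,0,0.5,0],
  [1,0,0,0,0],
  [1,0,0,0,0],
])

```text
time: 10.18
position: [0.5877, -0.0821, 0.1853]
tool_rot: [1.989, 2.43, 0.001]
ft_force: [0.0, -0.5, -1.8]
grip_width: 0.273
```

Run:
```python
from h import *
s=ctrl.get_state(); print(s['position'],s['grip_width']*87,s['ft_force'],s['torque'])
snap('wrist','w6.png');t=snap('side','s6.png')
cv2.imwrite('pics/s6z.png',cv2.resize(t[50:280,230:470,::-1],None,fx=2.6,fy=2.6,interpolation=2))
```

```text
[ 0.58774642 -0.08212204  0.18531921] 23.73357715155949 [ 0.02543911 -0.47559958 -1.78932936] [ 0.00164609 -0.11271319 -0.00606617]
```

View pics/w6.png

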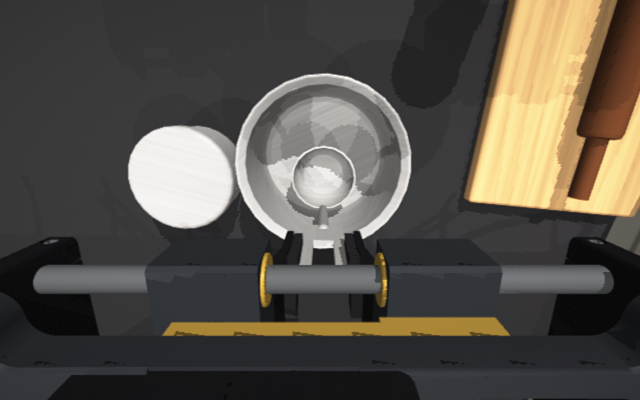

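View pics/s6z.png

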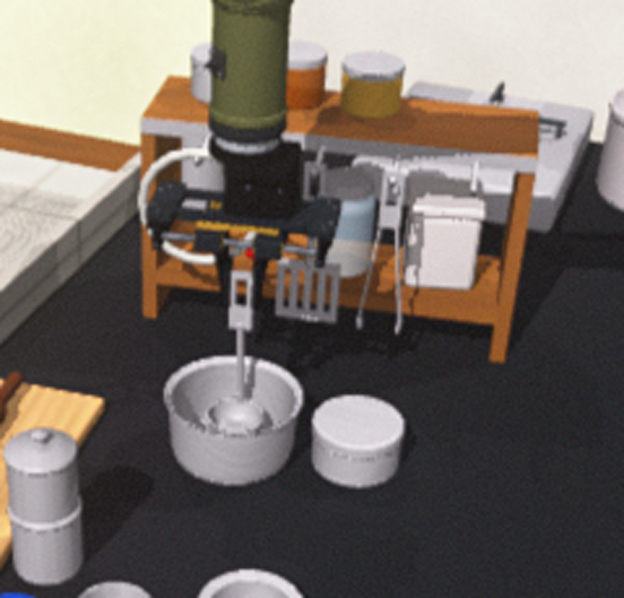

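Emit:
play_rows([
  [1,0,0,0.4,0],
  [1,0,0,0.3,0],
  [1,0,0,0.2,0],
  [1,0,0,0.1,0],
  [1,0,0,0,0],
  [1,0,0,0,0],
])

```text
time: 11.02
position: [0.5873, -0.0822, 0.1748]
tool_rot: [1.99, 2.431, 0.0]
ft_force: [-0.1, 0.3, 0.5]
grip_width: 0.266
```

Emit:
play_rows([
  [1,0,0,0.1,0],
  [1,0,0,0,0],
  [1,0,0,0,0],
])

```text
time: 11.4
position: [0.5877, -0.0823, 0.1747]
tool_rot: [1.989, 2.43, 0.0]
ft_force: [-2.1, -0.1, 6.6]
grip_width: 0.27
```

Emit:
play_rows([
  [1,0,0,-0.1,0],
  [1,-0.4,0,0,0],
  [1,-0.4,0,0.05,0],
  [1,-0.4,0,0.05,0],
  [1,-0.2,0,0.05,0],
  [1,0,0,0,0],
], force=5)

```text
time: 12.15
position: [0.5904, -0.0965, 0.1735]
tool_rot: [1.99, 2.43, 0.0]
ft_force: [-0.7, 0.2, 4.2]
grip_width: 0.279
```

Run:
```python
from h import *
s=ctrl.get_state(); print(s['position'],s['grip_width']*87,s['ft_force'],s['torque'])
snap('wrist','w7.png');t=snap('side','s7.png')
cv2.imwrite('pics/s7z.png',cv2.resize(t[130:240,270:380,::-1],None,fx=5,fy=5,interpolation=2))
```

```text
[ 0.59043576 -0.09649682  0.17354083] 24.277309206262117 [-0.71377352  0.18010391  4.22370277] [-0.09300393 -0.01776008  0.04650802]
```

View pics/w7.png

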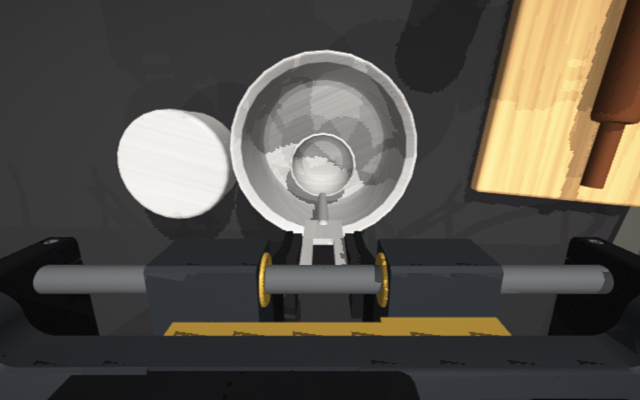

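View pics/s7z.png

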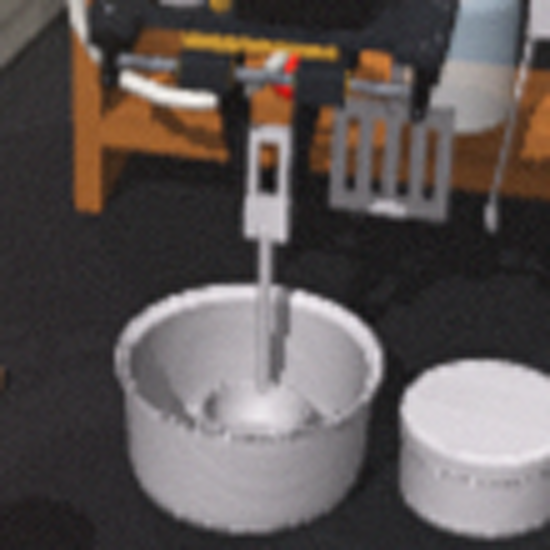

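Emit:
play_rows([
  [1,-0.3,0,0.05,0],
  [1,-0.2,0,0,0],
  [1,0,0,0,0],
  [0.7,0,0,0,0],
  [0.67,0,0,0,0],
  [0.62,0,0,0,0],
  [0.55,0,0,0,0],
  [0.45,0,0,0,0],
  [0.4,0,0,0,0],
  [0.4,0,0,0,0],
])

```text
time: 13.5
position: [0.591, -0.1008, 0.1726]
tool_rot: [1.99, 2.431, -0.0]
ft_force: [-0.7, 0.1, -0.1]
grip_width: 0.591
```

Run:
```python
from h import *
s=ctrl.get_state(); print(s['position'],s['grip_width']*87,s['ft_force'],s['torque'])
snap('wrist','w8.png');t=snap('side','s8.png')
cv2.imwrite('pics/s8z.png',cv2.resize(t[130:240,270:380,::-1],None,fx=5,fy=5,interpolation=2))
```

```text
[ 0.59097394 -0.10078011  0.17255732] 51.40645487683758 [-0.72006955  0.06994    -0.14844882] [ 0.00768691 -0.12708357  0.01232598]
```

View pics/w8.png

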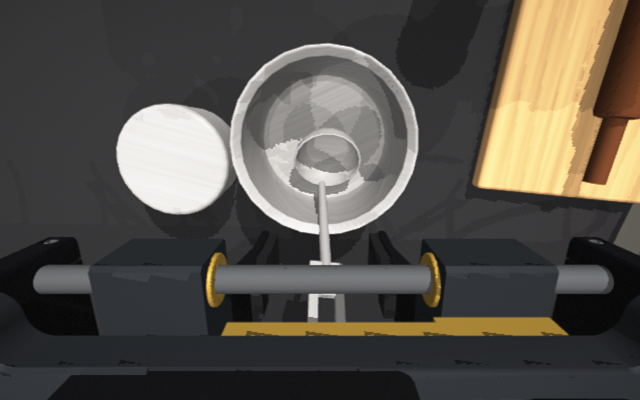

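View pics/s8z.png

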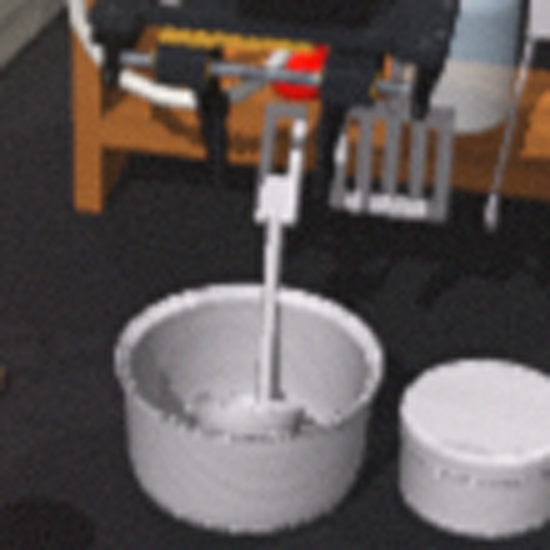

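Emit:
play_rows([
  [0.4,0,0,-1.5,0],
  [0.4,0,0,-3,0],
  [0.4,0,0,-4,0],
  [0.4,0,0,-4.2,0],
  [0,0,0,0,0],
  [0,3.8,0.18,0,0],
  [0,3.8,0.18,0,0],
  [0,3.8,0.18,0,0],
  [0,3.8,0.18,0,0],
  [0,3.8,0.18,0,0],
  [0,3.8,0.18,0,0],
  [0,3.8,0.18,0,0],
  [0,3.8,0.18,0,0],
  [0,3.8,0.18,0,0],
  [0,3.8,0.18,0,0],
  [0,3.8,0.18,0,0],
  [0,3.8,0.18,0,0],
  [0,0,0,0,0],
  [0,0,0,0,0],
])

```text
time: 15.98
position: [0.5222, 0.3497, 0.2991]
tool_rot: [1.99, 2.43, -0.002]
ft_force: [0.8, 0.3, -0.0]
grip_width: 0.999
```

Run:
```python
from h import *
s=ctrl.get_state(); print(s['position'],s['grip_width']*87,s['joint_positions'].round(2),s['tool_rot'])
snap('wrist','w9.png');t=snap('side','s9.png')
print(proj('wrist',(.523,.351,.144),wpose(s)))
```

```text
[0.52222334 0.34971922 0.29912922] 86.92943900146983 [ 0.09  0.4  -0.97  1.37  0.33  1.54 -0.66] [ 1.98974428e+00  2.43037449e+00 -1.74996604e-03]
[324.31933261 186.37376422]
```

View pics/w9.png

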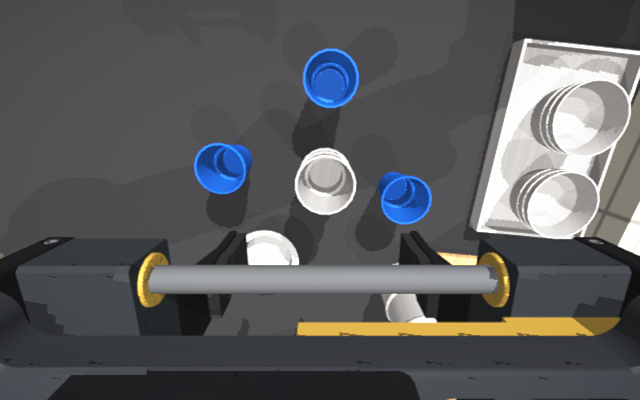

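View pics/s9.png

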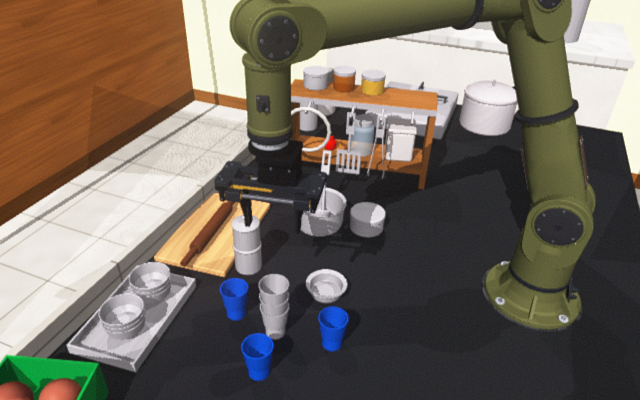

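Run:
```python
from h import *
s=ctrl.get_state(); T=wpose(s)
w=cv2.imread('pics/w9.png');
for c,col in [((.523,.351),(0,0,255)),((.524,.354),(0,255,0))]:
  for a in np.linspace(0,2*np.pi,40):
    p=proj('wrist',(c[0]+.0305*np.cos(a),c[1]+.0305*np.sin(a),.144),T); w2=None
    cv2.circle(w,tuple(int(round(v)) for v in p),0,col,-1)
cv2.imwrite('pics/w9z.png',cv2.resize(w[135:230,275:375],None,fx=6,fy=6,interpolation=0))
```

```text
(no output)
```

View pics/w9z.png

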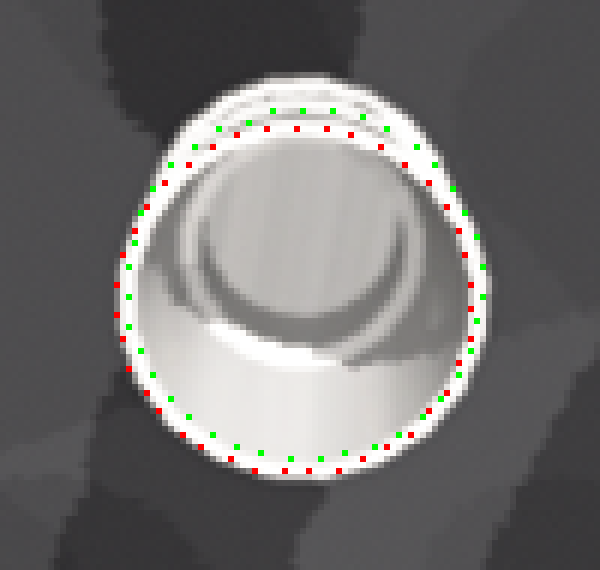

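Emit:
play_rows([
  [0,0.1,0.22,3,0],
  [0,0,0,3,0],
  [0,0,0,3,0],
  [0,0,0,3,0],
  [0,0,0,2,0],
  [0,0,0,0,0],
  [0,0,0,0,0],
])

```text
time: 16.95
position: [0.5246, 0.3522, 0.1607]
tool_rot: [1.99, 2.43, 0.003]
ft_force: [0.1, 0.7, -0.3]
grip_width: 1.004
```

Run:
```python
from h import *
s=ctrl.get_state(); print(s['position'],s['grip_width']*87,s['ft_force'])
snap('wrist','w10.png');t=snap('side','s10.png')
cv2.imwrite('pics/s10z.png',cv2.resize(t[200:370,200:370,::-1],None,fx=3.5,fy=3.5,interpolation=2))
```

```text
[0.52461649 0.35217429 0.16073311] 87.38682186629572 [ 0.12674437  0.69264068 -0.29413692]
```

View pics/w10.png

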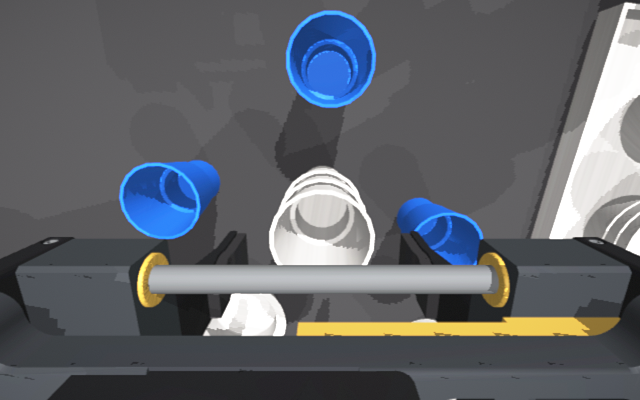

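View pics/s10z.png

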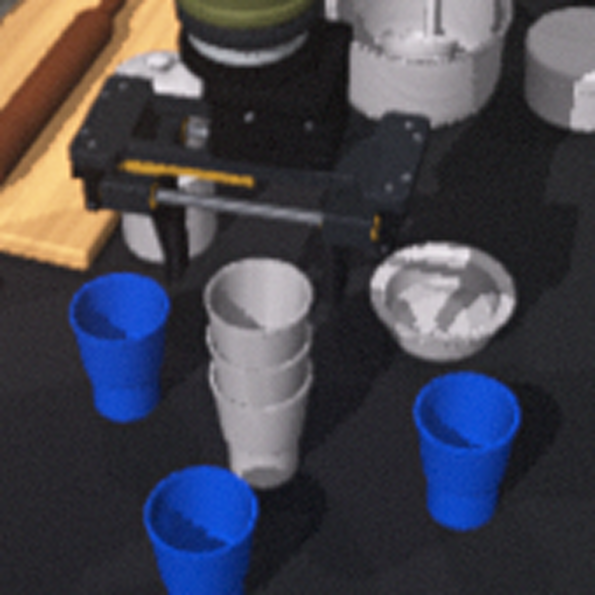

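Emit:
play_rows([
  [0,-0.1,0,1.5,0],
  [0,0,0,1.5,0],
  [0,0,0,0.45,0],
  [0,0,0,0,0],
  [0.15,0,0,0,0],
  [0.25,0,0,0,0],
  [0.32,0,0,0,0],
  [0.4,0,0,0,0],
  [0.5,0,0,0,0],
  [0.5,0,0,0,0],
  [0.5,0,0,0,0],
], force=12)

```text
time: 18.42
position: [0.5242, 0.351, 0.1252]
tool_rot: [1.99, 2.431, 0.0]
ft_force: [-0.1, 0.0, 2.4]
grip_width: 0.682
```

Run:
```python
from h import *
s=ctrl.get_state(); print(s['position'],s['grip_width']*87,s['ft_force'])
snap('wrist','w11.png');t=snap('side','s11.png')
cv2.imwrite('pics/s11z.png',cv2.resize(t[200:370,200:370,::-1],None,fx=3.5,fy=3.5,interpolation=2))
```

```text
[0.52420257 0.35102153 0.12521981] 59.36405482544274 [-0.12439686  0.04556957  2.37025054]
```

View pics/w11.png

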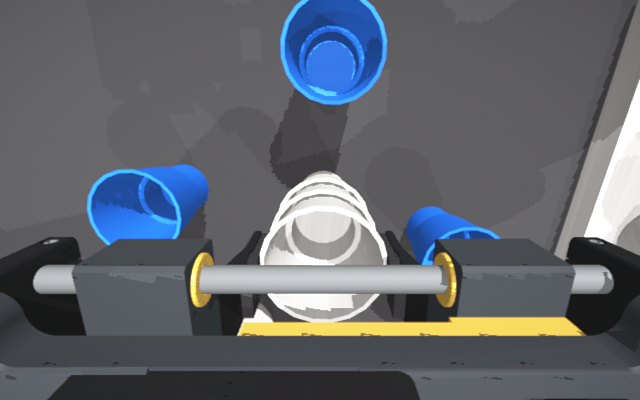

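View pics/s11z.png

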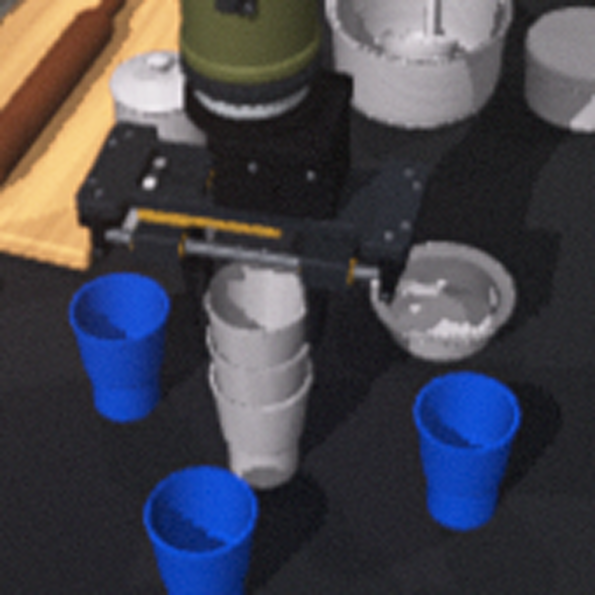

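Emit:
play_rows([
  [0.5,0,0,-0.2,0],
  [0.5,0,0,-0.3,0],
  [0.5,0,0,-0.4,0],
  [0.5,0,0,-0.5,0],
  [0.5,0,0,-0.6,0],
  [0.5,0,0,0,0],
])

```text
time: 19.27
position: [0.5245, 0.3513, 0.1458]
tool_rot: [1.989, 2.431, 0.002]
ft_force: [-0.2, 0.3, -0.9]
grip_width: 0.683
```

Run:
```python
from h import *
s=ctrl.get_state(); print(s['position'],s['grip_width']*87,s['ft_force'])
t=snap('side','s12.png')
cv2.imwrite('pics/s12z.png',cv2.resize(t[200:370,200:370,::-1],None,fx=3.5,fy=3.5,interpolation=2))
```

```text
[0.52445951 0.35129142 0.14582433] 59.41513365145491 [-0.2387885   0.28595819 -0.87496883]
```

View pics/s12z.png

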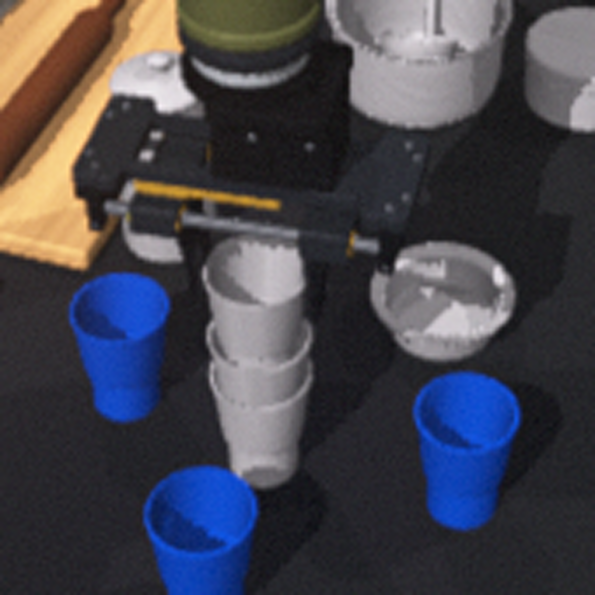

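Emit:
play_rows([
  [0.5,0,0,-0.8,0],
  [0.5,0,0,-1,0],
  [0.5,0,0,-1,0],
  [0.5,0,0,-1,0],
  [0.5,0,0,-1.2,0],
  [0.5,0,0,-1.5,0],
  [0.5,0,0,-1.5,0],
  [0.5,0,0,0,0],
])

```text
time: 20.32
position: [0.5247, 0.3517, 0.2268]
tool_rot: [1.989, 2.43, 0.004]
ft_force: [-0.2, -0.7, -0.4]
grip_width: 0.685
```

Run:
```python
from h import *
s=ctrl.get_state(); print(s['position'],s['grip_width']*87,s['ft_force'])
snap('wrist','w13.png')
t=snap('side','s13.png')
cv2.imwrite('pics/s13z.png',cv2.resize(t[200:370,200:370,::-1],None,fx=3.5,fy=3.5,interpolation=2))
```

```text
[0.52469375 0.35166025 0.22679257] 59.61942115596899 [-0.23467322 -0.74362454 -0.43668866]
```

View pics/s13z.png

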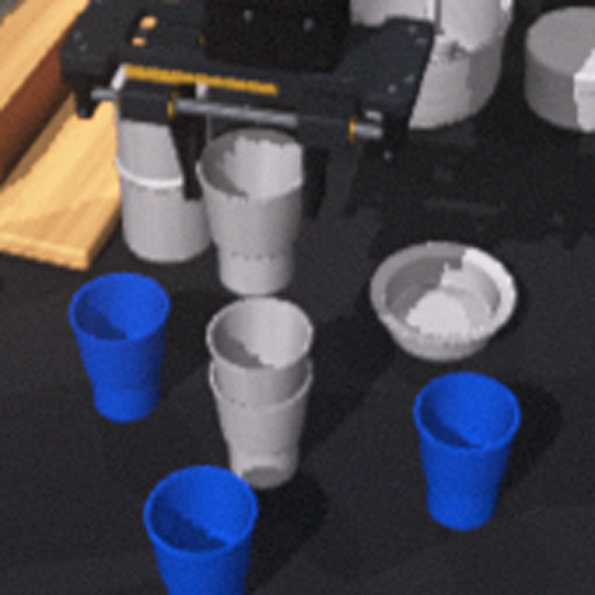

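View pics/w13.png

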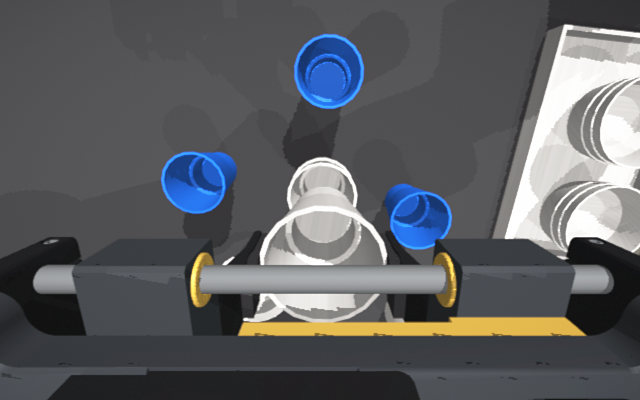

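Only the top tumbler came up, and the two below are still standing. I'll check the davara estimate by projecting its rim into the side view.

Run:
```python
from h import *
w=cv2.imread('pics/s13.png')
w=cv2.resize(w[260:320,290:370],None,fx=8,fy=8,interpolation=2)
for c,col in [((.4637,.1944),(0,0,255)),((.461,.198),(0,255,0))]:
  for a in np.linspace(0,2*np.pi,60):
    p=(proj('side',(c[0]+.05*np.cos(a),c[1]+.05*np.sin(a),.03))-[290,260]+.5)*8
    cv2.circle(w,tuple(int(round(v)) for v in p),1,col,-1)
cv2.imwrite('pics/s13p.png',w)
```

```text
(no output)
```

View pics/s13p.png

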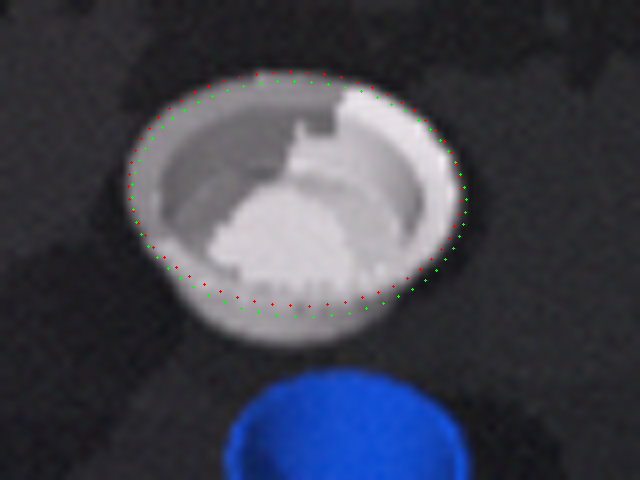

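Emit:
play_rows([
  [0.5,-1.5,-0.9,0,0],
  [0.5,-2.1,-1.4,0,0],
  [0.5,-2.1,-1.4,0,0],
  [0.5,-2.1,-1.4,0,0],
  [0.5,-2.1,-1.4,0,0],
  [0.5,-2.1,-1.4,0,0],
  [0.5,-2.2,-1.1,0,0],
  [0.5,0,0,0,0],
  [0.5,0,0,4,0],
  [0.5,0,0,3,0],
  [0.5,0,0,2,0],
  [0.5,0,0,0,0],
  [0.5,0,0,0,0],
])

```text
time: 22.05
position: [0.4647, 0.1947, 0.1359]
tool_rot: [1.989, 2.431, 0.002]
ft_force: [0.4, -0.4, -0.1]
grip_width: 0.681
```

Run:
```python
from h import *
s=ctrl.get_state(); print(s['position'],s['grip_width']*87,s['ft_force'])
snap('wrist','w14.png')
t=snap('side','s14.png')
cv2.imwrite('pics/s14z.png',cv2.resize(t[200:370,230:400,::-1],None,fx=3.5,fy=3.5,interpolation=2))
```

```text
[0.46466261 0.19474102 0.1359384 ] 59.22559271048702 [ 0.35297693 -0.3674615  -0.05945308]
```

View pics/s14z.png

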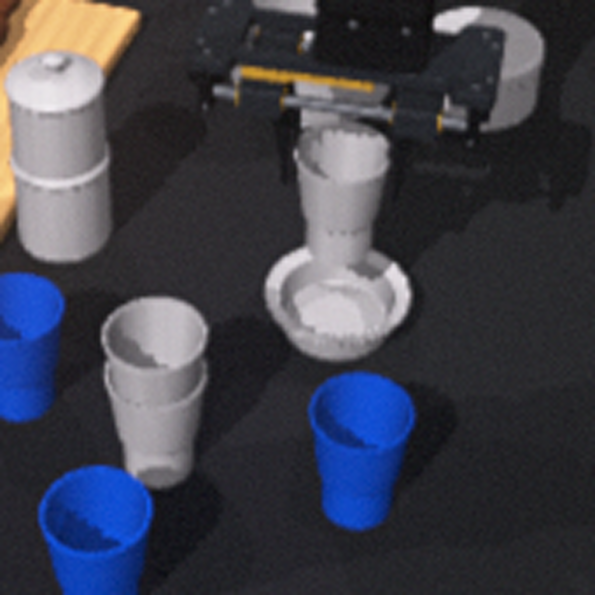

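View pics/w14.png

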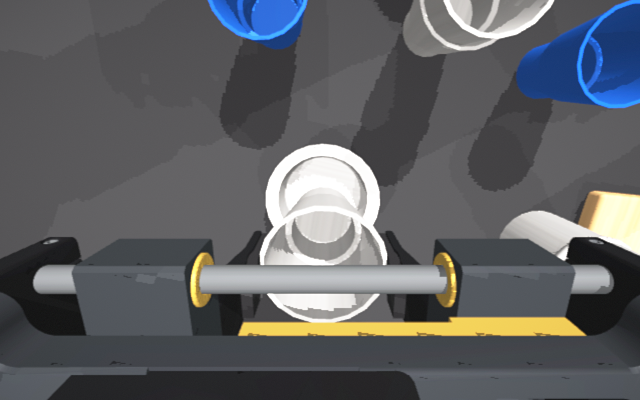

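Emit:
play_rows([
  [0.5,-0.03,-0.1,2,0],
  [0.5,0,0,2,0],
  [0.5,0,0,1.5,0],
  [0.5,0,0,0.7,0],
  [0.5,0,0,0.3,0],
  [0.5,0,0,0.2,0],
  [0.5,0,0,0.15,0],
  [0.5,0,0,0,0],
  [0.5,0,0,0,0],
])

```text
time: 23.28
position: [0.4632, 0.1935, 0.0667]
tool_rot: [1.99, 2.431, 0.0]
ft_force: [-0.4, 0.2, -1.7]
grip_width: 0.684
```

Emit:
play_rows([
  [0.5,0,0,0.1,0],
  [0.5,0,0,0.08,0],
  [0.5,0,0,0,0],
  [0.5,0,0,0,0],
])

```text
time: 23.78
position: [0.4633, 0.1934, 0.0652]
tool_rot: [1.989, 2.431, -0.0]
ft_force: [-1.1, -1.8, 5.1]
grip_width: 0.683
```

Emit:
play_rows([
  [0.5,0,0,-0.04,0],
  [0.3,0,0,0,0],
  [0.27,0,0,0,0],
  [0.22,0,0,0,0],
  [0.1,0,0,0,0],
  [0,0,0,0,0],
  [0,0,0,0,0],
  [0,0,0,0,0],
])

```text
time: 24.78
position: [0.4631, 0.1935, 0.0651]
tool_rot: [1.99, 2.431, -0.0]
ft_force: [-0.2, 0.3, 0.8]
grip_width: 0.991
```

Run:
```python
from h import *
s=ctrl.get_state(); print(s['position'],s['grip_width']*87,s['ft_force'])
snap('wrist','w15.png')
t=snap('side','s15.png')
cv2.imwrite('pics/s15z.png',cv2.resize(t[200:370,230:400,::-1],None,fx=3.5,fy=3.5,interpolation=2))
```

```text
[0.46307471 0.1934511  0.06511606] 86.2576951164144 [-0.18229045  0.33066935  0.82870974]
```

View pics/s15z.png

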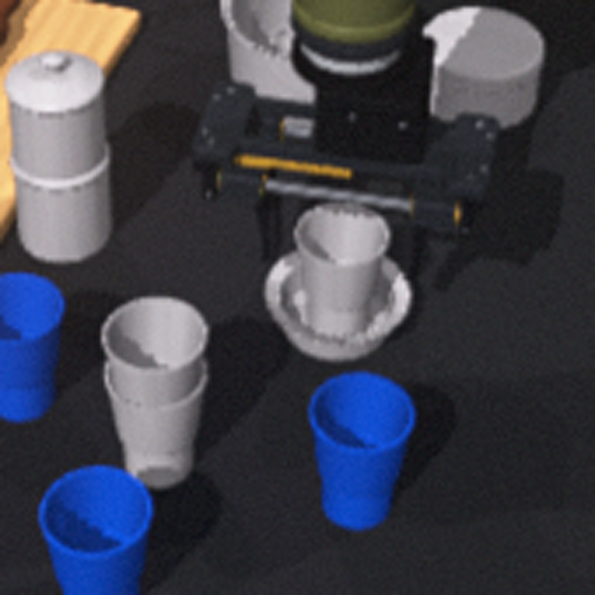

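View pics/w15.png

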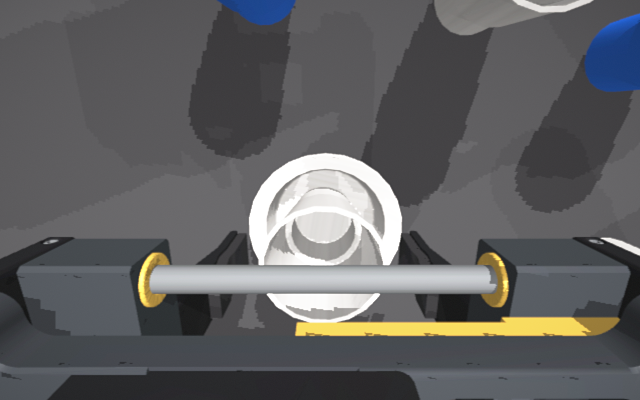

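Set down upright in the davara. I'll retreat straight up.

Emit:
play_rows([
  [0,0,0,-1.5,0],
  [0,0,0,-3,0],
  [0,0,0,-4,0],
  [0,0,0,-5,0],
  [0,0,0,-5,0],
  [0,0,0,-3,0],
  [0,0,0,0,0],
  [0,0,0,0,0],
  [0,0,0,0,0],
  [0,0,0,0,0],
])

```text
time: 26.12
position: [0.4626, 0.1933, 0.2792]
tool_rot: [-1.989, -2.43, 0.002]
ft_force: [-0.1, 0.8, 0.9]
grip_width: 1.001
```

Run:
```python
from h import *
s=ctrl.get_state(); print(s['time'],s['position'],s['ft_force'])
snap('wrist','w16.png');snap('side','s16.png');snap('top','t16.png')
```

```text
26.125 [0.46256465 0.1932881  0.27922684] [-0.08156235  0.81533085  0.90076051]
```

View pics/s16.png

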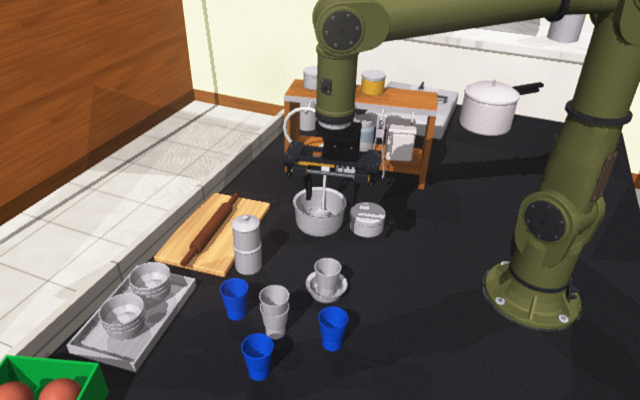

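View pics/w16.png

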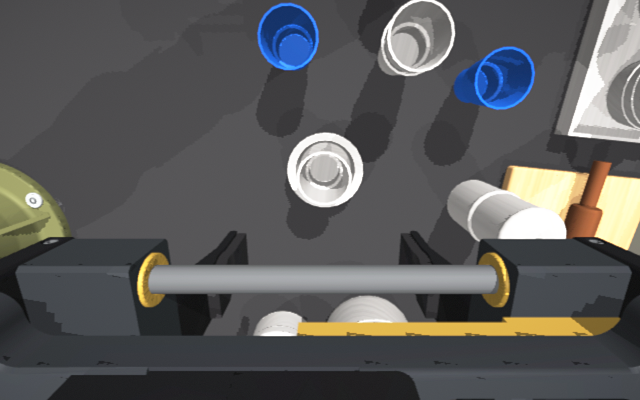

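View pics/t16.png

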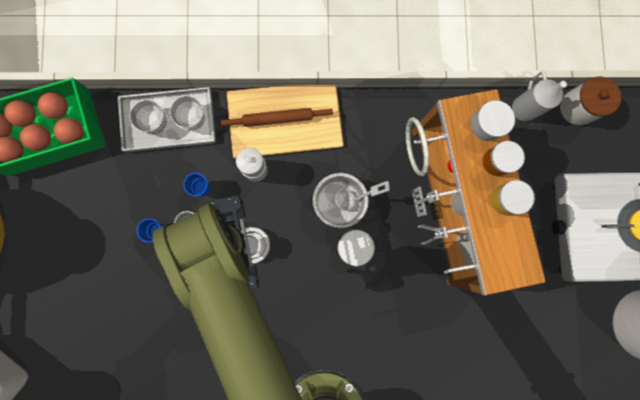

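The top view shows the ladle in the pot, leaning on the rim at (379,188), with the other tools still on their hooks. The tumbler stands in the davara at (255,245), and the arm is clear.

```bash
python3 -c "
from h import *
print(ticket.close_job())"
```

```text
the job is handed in; nothing more can be done
None
```

The job is done and handed in at about 26 s of the 58 s allowed.

- **Ladle:** I gripped it by the plate edges, raised it 19 mm and drew it 60 mm out off its hook. I lowered it bowl first until the force reading showed contact with the pot floor, then leaned it towards the rim before letting go. It tipped the last few millimetres onto the rim by itself. In the last pictures the bowl is inside the pot and the handle sticks out over the rim, turned slightly sideways along it.
- **Tumbler:** I lifted only the top one straight up; the side view showed the lower two still nested and standing. I set it down in the davara until it made light contact (about 5 N), then released it. It stands upright in the middle.
- **Last checks:** In the last top and side views the pot, davara, masala tin, filter, stack and blue tumblers look unmoved, though I did not re-measure them. The turner, tong and gasket still hang on their hooks. The gripper is open and clear of everything.
- **Disagreement:** My first rough side-view estimate of the pot was about 25 mm off the top view. I used the top view after projecting its rim into the wrist picture, where it matched within about 2 mm.

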